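# Sweep the plaster chips into the tray and hang the scraper in its latch hook

### The job

Use the scraper to sweep all five plaster chips off the green board into the aluminium tray beside it, without touching the chips with the fingers. Then hang the scraper up by the middle of its red handle bar in the latch hook on the tool rail, whose height and reach can be set and are only roughly known, so look or feel for it: press the bar gently past the sprung latch, without forcing the hook, which is only clamped hand-tight, until it lies in the bottom of the hook and the latch has snapped shut above it, so that the scraper hangs level. Leave the jar, the pen pot and the glue stick where they are.

Things in the scene. Friction and masses are not known exactly. Their poses are not given: they have to be found in the camera images.
- board: square work board, ply with a green mat on top, 200 x 200 mm, top 22 mm above the desk; fixed; origin under its centre on the desk; the chip tray lies against its -y edge (to the robot's right), so chips are swept along the board's -y axis
- tray: shallow open aluminium chip tray, 212 mm (its x) by 106 mm (its y), fixed against the board's -y edge; origin under its centre on the desk; floor 3 mm thick, wall next to the board 18 mm high (4 mm below the board's top), side walls 20 mm, far wall 34 mm
- chip_1: irregular off-white plaster chip about 30 x 26 x 12 mm, lying on the board; origin at the centre of its underside
- chip_2: irregular off-white plaster chip about 30 x 26 x 12 mm, lying on the board; origin at the centre of its underside
- chip_3: irregular off-white plaster chip about 30 x 26 x 12 mm, lying on the board; origin at the centre of its underside
- chip_4: irregular off-white plaster chip about 30 x 26 x 12 mm, lying on the board; origin at the centre of its underside
- chip_5: irregular off-white plaster chip about 30 x 26 x 12 mm, lying on the board; origin at the centre of its underside
- scraper: scraper, about 0.25 kg: wooden block with a black rubber sole 44 mm (its x) by 174 mm (its y), 24 mm high; over it a red round handle bar, 12 mm thick, along y, with 49 mm free height below it and 142 mm free length between two posts 5 mm thick, 18 mm wide; 88 mm high in all; both ends alike; origin under the middle of the sole; it stands on its sole on the desk
- scraper_handle (a point): middle of the axis of the scraper's red handle bar, 79 mm above the sole's underside
- stand: aluminium tool rail on two uprights; rail 380 mm long (its y), 160 to 200 mm above the desk; fixed; origin on the desk under the rail's middle; its -x face, turned to the robot, carries the latch hook and, at its -y end, a peg with a roll of tape that hangs up to 80 mm in front of it. The hook's clamps bear up to 30 N
- hook_mid (a point): the hook's seat (where the axis of the 12 mm bar lies, along y, when it rests in the bottom of the hook) if the hook stood at its middle setting, 150 mm above the desk. The hook is clamped on its bracket up to 15 mm higher or lower (z) and up to 12 mm nearer or farther (x); this is not reported: look or feel for it. x points from the robot's side to the rail, y along it
- hook: bracket with the steel hook, origin and axes as hook_mid. From the true seat: J of 12 mm wide, 5 mm thick strip, bowl 19 mm wide inside, lowest outside point 11 mm below; front leg (-x) ends in a flared tip 32 mm above, 19 mm in front; back leg up to 46 mm above (the hook's highest point), inner face 9.5 mm behind; arm 28 to 34 mm above leads back to the rail, its face 68 to 92 mm behind
- latch (a joint): sprung brass latch across the hook's mouth, hinged on the back leg 25 mm above and 8.5 mm behind the seat, 17 mm long, level when closed; 0 = closed, grows to 1.5 rad as it swings down and in. A bar pressed down between tip and back leg pushes it open (5 to 10 N, more than the scraper weighs); it springs shut above the bar when that is in the seat
- clear_jar: clear jar with a grey lid, 58 mm across, 98 mm tall, standing; origin under its centre; leave alone
- pen_pot: dark pen pot with pens, about 79 x 88 x 147 mm, standing; origin under its centre; leave alone
- glue_stick: yellow and white glue stick, 22 mm across, 90 mm tall, standing; origin under its centre; leave alone

How it is judged:
By the outcome, as a careful person would: the job done as asked, in the order asked, and still so for the second after the job is handed in, with the robot touching nothing.
It also fails if it takes over 64 s, if anything falls off the work surface, if the arm or the gripper's body presses on something with over 40 N, if the wrist force passes 120 N, or if a joint passes its speed limit or range.

### The arm

A 7-joint arm with a two-finger parallel gripper is mounted at the origin on a cart in front of the work surface, level with it; the furniture and walls round the work are solid. World frame = base frame: x ahead of the robot, y to its left, z up, the work surface at z = 0. Lengths are in m, angles in rad, forces in N, time in s.
With the tool pointing down it reaches from about 0.4 to 0.85 m from the base axis. Payload 10.4 kg.
Tool frame: the origin (TCP) lies between the finger pads; the fingertips stand 14 mm ahead of it and the grasp point (between the pads) lies 5 mm behind it; z points along the fingers, y is the direction in which the jaws open and shut (so a half turn about z gives the same grasp; the last joint's range is limited). The gripper opens to 87 mm and grips with 3 to 60 N. Pads are 19 mm wide; open, the fingers measure 117 mm over their backs; the gripper's body (75 mm by 190 mm) begins 51 mm behind the grasp point.
Start: joints at [-1.197, 0.332, -0.065, 1.46, 0.022, 1.35, -0.088], TCP at [0.242, 0.576, 0.237] pointing down, gripper open.
Joint ranges: [-2.6, 2.6], [-0.5, 2.12], [-1.47, 1.34], [0.16, 2.42], [-1.27, 4.41], [0.06, 2.06], [-2.6, 2.6]. Speed limits (rad/s): [2.22, 2.22, 2.79, 2.79, 3.14, 3.14, 3.14].

### API

Orientations are given as a unit quaternion [x, y, z, w].
In Python, from bench import readout, camera, calibration, order gives the robot as it stands.
- The arm moves only by the tool apply_moves, never from a script. Its argument "deltas" is a list of rows, each an object with "translation": the shift along the world's x, y, z in m, a list of three; "turn": the turn, a rotation vector about the world's x, y, z in rad, a list of three; "hand": the finger opening in m, from 0 to 0.087. A call has 1 to 5 rows; each row shifts and turns the pose as measured when the row begins; what a row does not reach is not made up. A row lasts 1/10 s, in which the tool goes at most 50 mm and 8.59 degrees, less where a joint would pass 70% of its speed; a pose out of reach is approached as far as the arm can. A call with a gripper value outside its range is refused whole. The fingers move at their own pace and stop on an object; "newtons" is the grip in N (left out, the last holds). Time passes only in rows, so rows that do not move let the fingers close. It gives the time, the measured TCP pose, the force and the opening at its end, in the units of the state.
- readout.read_state(): the state, without advancing time (a new reading comes with each control period).
- camera(name): name is "scene" or "top" or "wrist"; returns the picture (384x512x3 uint8, red, green, blue); there is no depth.
- calibration(name): a dict with "fx", "fy", "cx", "cy" (pixels), "extrinsics" (4x4, takes a point from world to camera coordinates). Camera axes: x right, y down, z forward; pixel columns grow to the right and rows downward; lengths in m; the calibration is good to about 2 mm. A picture is of the moment at which its call begins: read the wrist's pose just before it. calibration takes no time and is no camera call; for the wrist camera it gives the pose at the moment of the call.
- order.close_job(): hands the job in, once; it reports no verdict.
The state is a dict: "time": time; "joint_positions": joint angles; "joint_vel": joint speeds; "joint_torque": joint torques, N m; "ee_pos": TCP position; "eef_rot": TCP orientation; "ft_force": force on the tool from outside, world axes, zero at the start; "torque": the same for the moment, N m; "width": finger opening in m.
Only numpy, scipy, OpenCV 4.12 (cv2) and the standard library are available. Lean on these libraries where they do the work, as an engineer would, in place of code of your own. Each camera call takes 0.05 s, during which the arm holds its last target. There are 200 camera calls.

## Working session

There is one attempt and no reset: what is moved stays moved. The work goes in short steps, Python scripts to look and compute and a tool call to move; the robot and the scene stay as the last step left them, time stands still between calls to the robot, and variables do not carry over. Pictures are saved under pics/ and viewed, about 8 in all and at most 12, crops included, and the job is handed in when it is done.

Besides the shell and the picture viewer there is one more tool, called after "Call:" as name([rows], argument=value, ...), one row to a line, values as JSON. apply_moves: Moves the arm, as the interface text tells. Its arguments: {"type":"object","properties":{"deltas":{"type":"array","items":{"type":"object","properties":{"translation":{"type":"array","items":{"type":"number"}},"turn":{"type":"array","items":{"type":"number"}},"hand":{"type":"number"}}}},"newtons":{"type":"number"}},"required":["deltas"]}

```bash
mkdir -p pics; ls; python3 - <<'E'
from bench import readout,camera,calibration
import cv2,numpy as np
print(readout.read_state())
for n in("scene","top"):
    im=camera(n); cv2.imwrite(f"pics/{n}0.png",im[:,:,::-1])
    c=calibration(n);print(n,c["fx"],c["fy"],c["cx"],c["cy"],np.round(c["extrinsics"],4).tolist())
E
```

```text
pics
{'time': 0.0, 'joint_positions': array([-1.19661808,  0.33288164, -0.06469212,  1.46096928,  0.02159343,
        1.34987281, -0.08853152]), 'joint_vel': array([-1.22056410e-05,  1.10064679e-03,  1.79223816e-04, -1.02944270e-03,
        7.12285161e-04, -1.25448731e-03, -3.06969643e-05]), 'joint_torque': array([ 8.21116828e-05, -6.23238158e+01,  2.46609282e-02, -3.89910650e+01,
       -6.13791542e-02,  3.93967715e-02,  1.78787632e-04]), 'ee_pos': array([0.24139383, 0.57609814, 0.23573445]), 'eef_rot': array([ 1.97099491e-01,  9.80383229e-01, -7.09370712e-04, -1.10651823e-04]), 'ft_force': array([-0.06058278, -0.58152737,  0.488632  ]), 'torque': array([-0.00772835,  0.00255365, -0.01597281]), 'width': 0.0870865228792656}
scene 387.7176348261541 387.7176348261541 254.31765131726684 189.2318510262626 [[0.6818, -0.7315, 0.0105, -0.4378], [-0.4995, -0.476, -0.7238, 0.3434], [0.5345, 0.4882, -0.6899, 0.8202], [0.0, 0.0, 0.0, 1.0]]
top 363.53275814805636 363.53275814805636 247.74073456970308 194.90604448905611 [[-0.0065, -1.0, 0.0022, -0.0546], [-0.9812, 0.006, -0.193, 0.5898], [0.193, -0.0035, -0.9812, 1.0466], [0.0, 0.0, 0.0, 1.0]]
```

View pics/scene0.png

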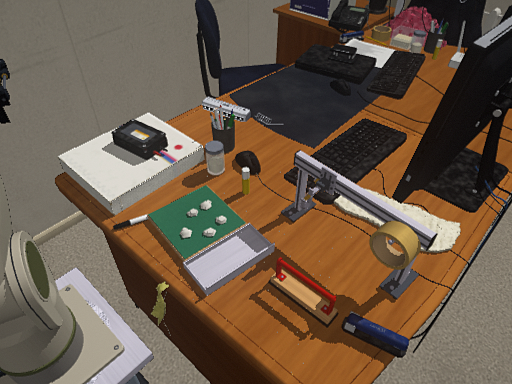

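View pics/top0.png

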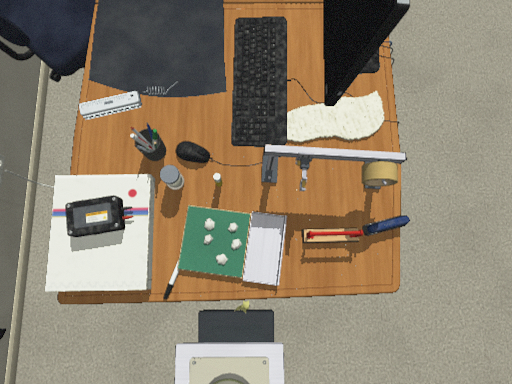

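The scene view shows the board at about (205,222), with the tray to its lower right. The scraper is at about (303,290), and the rail runs from (300,157) to (432,243) with the hook at about (325,185). In the top view the scraper is at about (333,236), the hook at about (304,175), the jar at (171,178) and the glue stick at (217,178).

```bash
cat > h.py <<'E'
import cv2,numpy as np
from bench import readout,camera,calibration
def ray(c,uv):
    E=np.array(c["extrinsics"]);R,t=E[:3,:3],E[:3,3]
    d=R.T@np.array([(uv[0]-c["cx"])/c["fx"],(uv[1]-c["cy"])/c["fy"],1.]);return -R.T@t,d
def onz(c,uv,z):
    o,d=ray(c,uv);return o+d*(z-o[2])/d[2]
def tri(c1,p1,c2,p2):
    o1,d1=ray(c1,p1);o2,d2=ray(c2,p2)
    s=np.linalg.lstsq(np.c_[d1,-d2],o2-o1,rcond=None)[0]
    a,b=o1+s[0]*d1,o2+s[1]*d2;return (a+b)/2,np.linalg.norm(a-b)
def proj(c,p):
    q=np.array(c["extrinsics"])@np.r_[p,1];return np.array([c["fx"]*q[0]/q[2]+c["cx"],c["fy"]*q[1]/q[2]+c["cy"]])
def blobs(m,amin):
    n,l,s,ce=cv2.connectedComponentsWithStats(m.astype(np.uint8))
    return [(s[i][4],ce[i],l==i) for i in range(1,n) if s[i][4]>=amin]
E
python3 - <<'E'
from h import *
np.set_printoptions(precision=4,suppress=True)
for n in("top","scene"):
    im=cv2.imread(f"pics/{n}0.png");c=calibration(n);hsv=cv2.cvtColor(im,cv2.COLOR_BGR2HSV);H,S,V=[hsv[...,i].astype(int) for i in range(3)]
    g=(H>65)&(H<95)&(S>90)&(V>40);b=max(blobs(g,200),key=lambda x:x[0])
    hull=cv2.convexHull(np.argwhere(b[2])[:,::-1].astype(np.int32))
    P=np.array([onz(c,p[0],.022)[:2] for p in hull],np.float32);r=cv2.minAreaRect(P);print(n,"board",r, cv2.boxPoints(r).tolist())
    m=np.zeros(g.shape,np.uint8);cv2.fillPoly(m,[hull],1)
    for a,ce,_ in blobs((m>0)&(S<70)&(V>140),15):print(" chip",a,ce,onz(c,ce,.028))
    red=((H<6)|(H>174))&(S>150)&(V>90)
    for a,ce,l in blobs(red,60):
        P=np.array([onz(c,p[::-1],.082)[:2] for p in np.argwhere(l)],np.float32);print(" red",a,ce,cv2.minAreaRect(P))
    x,y=(245,130) if n=="top" else (270,130)
    cv2.imwrite(f"pics/{n}crop.png",cv2.resize(im[y:y+130,x:x+170],None,fx=4.6,fy=4.6,interpolation=cv2.INTER_CUBIC))
E
```

```text
top board ((0.4543917179107666, 0.044566355645656586), (0.19024085998535156, 0.1903996467590332), 81.9584732055664) [[0.34682151675224304, -0.03630117326974869], [0.5353489518165588, -0.06293632835149765], [0.5619618892669678, 0.12543389201164246], [0.37343448400497437, 0.15206903219223022]]
 chip 90 [209.2667 223.3222] [0.507  0.0604 0.028 ]
 chip 65 [232.6154 226.3077] [ 0.4973 -0.0114  0.028 ]
 chip 58 [207.6897 238.1034] [0.4618 0.0645 0.028 ]
 chip 80 [235.725  242.9375] [ 0.4466 -0.0209  0.028 ]
 chip 89 [221.4719 258.2247] [0.4011 0.0221 0.028 ]
 red 211 [336.7156 233.0853] ((0.46859344840049744, -0.31149056553840637), (0.017577363178133965, 0.15851956605911255), 0.8059430718421936)
scene board ((0.45305806398391724, 0.043731048703193665), (0.1914978176355362, 0.19195453822612762), 82.03997039794922) [[0.34474602341651917, -0.037804167717695236], [0.53485107421875, -0.06438645720481873], [0.5613701343536377, 0.12526626884937286], [0.3712650537490845, 0.15184855461120605]]
 chip 70 [206.3571 204.1714] [0.5056 0.0592 0.028 ]
 chip 45 [193.2222 211.3778] [0.4617 0.0648 0.028 ]
 chip 52 [221.5769 218.7308] [ 0.4971 -0.0124  0.028 ]
 chip 80 [186.1875 232.1875] [0.3998 0.0207 0.028 ]
 chip 62 [210.2097 231.0161] [ 0.4462 -0.0223  0.028 ]
 red 460 [302.913  279.8326] ((0.45477020740509033, -0.31772470474243164), (0.04709843918681145, 0.16427068412303925), 1.301389455795288)
```

View pics/topcrop.png

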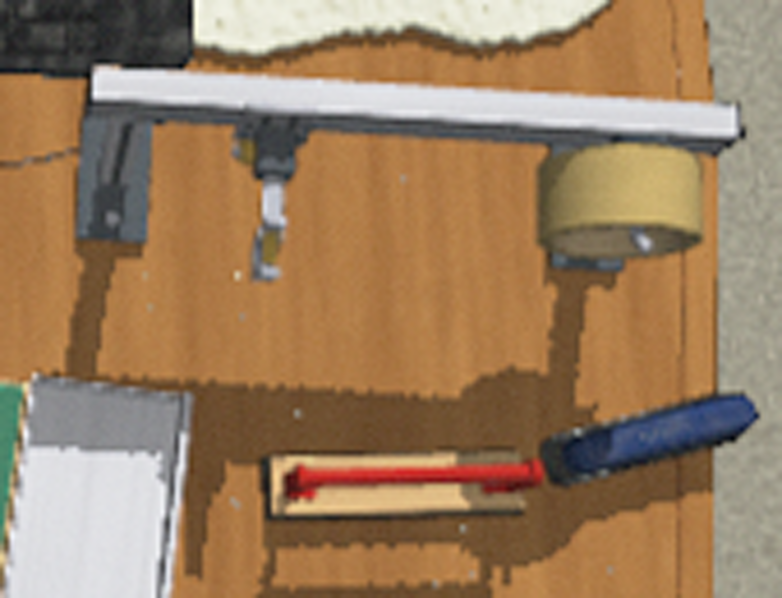

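View pics/scenecrop.png

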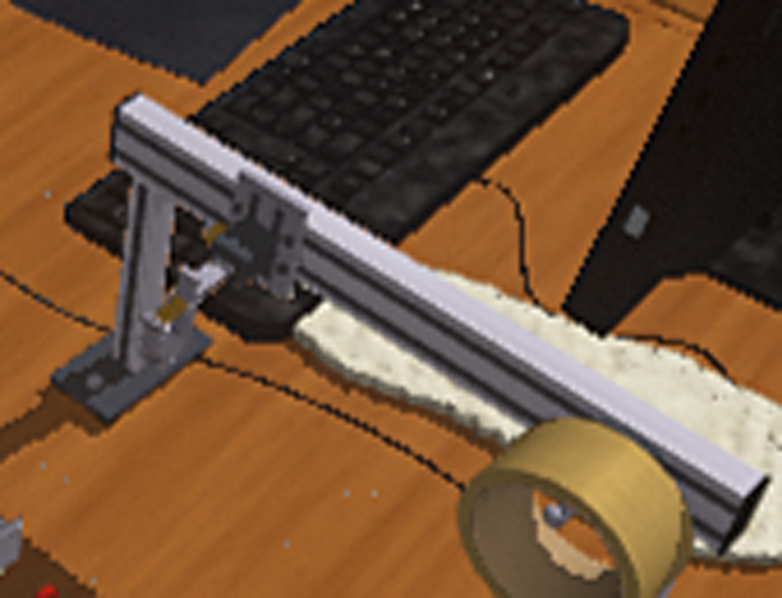

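The crops show the hook's front tip at about (302.5,188.5) in top and (303.5,206) in scene. The closed brass latch is just behind it. The rail's near-left end is at about (295,155) in scene. The scraper bar runs from (308,234) to (363,232) in top.

```bash
python3 - <<'E'
from h import *
from scipy.spatial.transform import Rotation as R
np.set_printoptions(precision=4,suppress=True)
s=readout.read_state();c=calibration("wrist");E=np.array(c["extrinsics"]);T=np.eye(4);T[:3,:3]=R.from_quat(s["eef_rot"]).as_matrix();T[:3,3]=s["ee_pos"]
print(c["fx"],c["cx"],c["cy"]);print("cam in tcp\n",np.linalg.inv(T)@np.linalg.inv(E))
t,sc=calibration("top"),calibration("scene")
print("tip",tri(t,(302.6,188.5),sc,(303.7,206)))
im=cv2.imread("pics/top0.png");
# rail top front edge & ends: crop coords -> px
for p in [(92,95),(740,135),(92,67),(742,103)]:
    print("rail",onz(t,(245+p[0]/4.6,130+p[1]/4.6),.2))
for p in [(290,480),(540,470)]: print("bar end",onz(t,(245+p[0]/4.6,130+p[1]/4.6),.082))
for a,z in [((171,172),.098),((217,176),.09)]: print(onz(t,a,z))
for p in [(548,455),(755,405),(556,475)]: print("blue",onz(t,(245+p[0]/4.6,130+p[1]/4.6),.02))
for p in [(35,378),(190,395)]: print("tray",onz(t,(245+p[0]/4.6,130+p[1]/4.6),.02))
E
```

```text
305.43746141894536 261.7626283310763 192.52170142885873
cam in tcp
 [[-0.001  -0.9608 -0.2772  0.0761]
 [ 1.     -0.0012  0.0006 -0.0011]
 [-0.0009 -0.2772  0.9608 -0.1477]
 [ 0.      0.      0.      1.    ]]
tip (array([ 0.5878, -0.2105,  0.1519]), np.float64(0.000867836220408351))
rail [ 0.683  -0.1052  0.2   ]
rail [ 0.6564 -0.4841  0.2   ]
rail [ 0.7002 -0.1055  0.2   ]
rail [ 0.6759 -0.4871  0.2   ]
bar end [ 0.4667 -0.2328  0.082 ]
bar end [ 0.472  -0.3913  0.082 ]
[0.6519 0.1685 0.098 ]
[0.6409 0.0329 0.09  ]
blue [ 0.4876 -0.4171  0.02  ]
blue [ 0.5205 -0.5593  0.02  ]
blue [ 0.4742 -0.4216  0.02  ]
tray [ 0.5419 -0.0732  0.02  ]
tray [ 0.5297 -0.1778  0.02  ]
```

Call:
apply_moves([
  {"translation": [0.035, -0.03, 0.015], "turn": [0, 0, -0.06], "hand": 0.087},
  {"translation": [0.035, -0.03, 0.015], "turn": [0, 0, -0.06], "hand": 0.087},
  {"translation": [0.035, -0.03, 0.015], "turn": [0, 0, -0.06], "hand": 0.087},
  {"translation": [0.035, -0.03, 0.015], "turn": [0, 0, -0.06], "hand": 0.087},
  {"translation": [0.035, -0.03, 0.015], "turn": [0, 0, -0.06], "hand": 0.087},
], newtons=60)

```text
time: 0.6
ee_pos: [0.4121, 0.4239, 0.3079]
eef_rot: [0.339, 0.941, -0.004, -0.004]
ft_force: [0.9, 0.8, 0.8]
width: 0.0869
```

Call:
apply_moves([
  {"translation": [0.005, -0.049, 0.005], "turn": [0, 0, -0.1], "hand": 0.087},
  {"translation": [0.005, -0.049, 0.005], "turn": [0, 0, -0.1], "hand": 0.087},
  {"translation": [0.005, -0.049, 0.005], "turn": [0, 0, -0.1], "hand": 0.087},
  {"translation": [0.005, -0.049, 0.005], "turn": [0, 0, -0.1], "hand": 0.087},
  {"translation": [0.005, -0.049, 0.005], "turn": [0, 0, -0.1], "hand": 0.087},
])

```text
time: 1.1
ee_pos: [0.4398, 0.1761, 0.3314]
eef_rot: [0.571, 0.821, -0.004, -0.005]
ft_force: [0.6, 0.3, -0.2]
width: 0.0869
```

Call:
apply_moves([
  {"translation": [0.005, -0.049, 0.0], "turn": [0, 0, -0.1], "hand": 0.087},
  {"translation": [0.005, -0.049, 0.0], "turn": [0, 0, -0.1], "hand": 0.087},
  {"translation": [0.005, -0.049, 0.0], "turn": [0, 0, -0.1], "hand": 0.087},
  {"translation": [0.005, -0.049, 0.0], "turn": [0, 0, -0.05], "hand": 0.087},
  {"translation": [0.005, -0.049, 0.0], "turn": [0, 0, 0], "hand": 0.087},
])

```text
time: 1.6
ee_pos: [0.4625, -0.0728, 0.3316]
eef_rot: [0.712, 0.702, -0.002, -0.006]
ft_force: [2.6, 0.7, 0.7]
width: 0.087
```

Call:
apply_moves([
  {"translation": [0.01, -0.049, 0.0], "turn": [0, 0, 0], "hand": 0.087},
  {"translation": [0.01, -0.03, 0.0], "turn": [0, 0, 0], "hand": 0.087},
  {"translation": [0, 0, 0], "turn": [0, 0, 0], "hand": 0.087},
])

```text
time: 1.9
ee_pos: [0.4803, -0.1604, 0.3317]
eef_rot: [0.715, 0.699, -0.002, -0.005]
ft_force: [-0.9, 0.2, 0.6]
width: 0.087
```

```bash
cat > snap.py <<'E'
import sys,json
from h import *
k=sys.argv[1]
s=readout.read_state();c=calibration("wrist");im=camera("wrist")
cv2.imwrite(f"pics/{k}.png",im[:,:,::-1])
json.dump({a:(np.array(c[a]).tolist()) for a in("fx","fy","cx","cy","extrinsics")},open(f"{k}.json","w"))
print(s["time"],s["ee_pos"].round(4),s["eef_rot"].round(4),s["ft_force"].round(2),round(s["width"],4))
E
python3 snap.py w1
```

```text
1.9 [ 0.4803 -0.1604  0.3317] [ 0.7152  0.6989 -0.002  -0.0049] [-0.92  0.2   0.59] 0.087
```

View pics/w1.png

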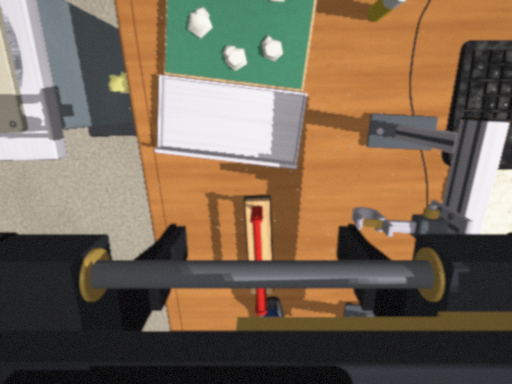

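In the wrist view the hook's tip loop is at about (366,216) and its arm at (405,226). The scraper bar runs along column 260, from (256,212) to (262,312). The fingers hide part of the scene, so I'll tilt for a closer look at the hook.

Call:
apply_moves([
  {"translation": [-0.002, -0.015, -0.019], "turn": [0, -0.14, 0], "hand": 0.087},
  {"translation": [-0.002, -0.015, -0.019], "turn": [0, -0.14, 0], "hand": 0.087},
  {"translation": [-0.002, -0.015, -0.019], "turn": [0, -0.14, 0], "hand": 0.087},
  {"translation": [-0.002, -0.015, -0.019], "turn": [0, -0.14, 0], "hand": 0.087},
  {"translation": [-0.002, -0.015, -0.019], "turn": [0, -0.14, 0], "hand": 0.087},
])

```text
time: 2.45
ee_pos: [0.4757, -0.2264, 0.2358]
eef_rot: [0.665, 0.66, 0.249, 0.244]
ft_force: [-0.0, -2.1, 0.0]
width: 0.0871
```

Call:
apply_moves([
  {"translation": [-0.002, -0.015, -0.019], "turn": [0, -0.14, 0], "hand": 0.087},
  {"translation": [0, 0, 0], "turn": [0, 0, 0], "hand": 0.087},
])

```text
time: 2.65
ee_pos: [0.473, -0.2277, 0.2207]
eef_rot: [0.651, 0.652, 0.283, 0.264]
ft_force: [-0.1, 0.5, 0.8]
width: 0.0868
```

```bash
python3 snap.py w2; python3 - <<'E'
import cv2,numpy as np
a=cv2.imread("pics/w1.png")[180:260,330:450]
b=cv2.imread("pics/w2.png")
cv2.imwrite("pics/w12.png",np.hstack([cv2.resize(a,None,fx=2.4,fy=2.4,interpolation=2),cv2.resize(b,None,fx=1,fy=1)[:192]]))
cv2.imwrite("pics/w2.png",b)
E
```

```text
2.65 [ 0.473  -0.2277  0.2207] [0.6514 0.6523 0.2834 0.2643] [-0.14  0.46  0.83] 0.0868
```

View pics/w2.png

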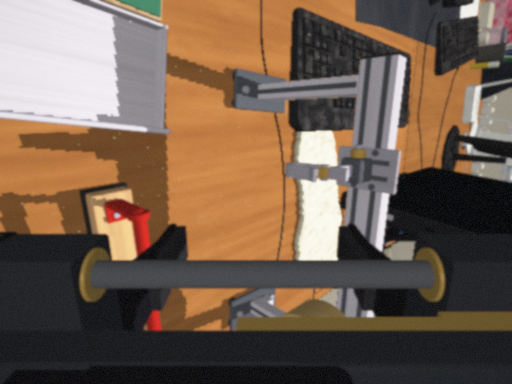

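The tilted view shows the hook from its tip at about (288,170) to its arm at (345,175), with the brass latch at about (323,172). I'll enlarge the hook from both wrist views side by side.

```bash
python3 - <<'E'
import cv2,numpy as np
a=cv2.imread("pics/w1.png")[195:245,345:445]
b=cv2.imread("pics/w2.png")[140:205,275:375]
f=lambda i:cv2.resize(i,None,fx=5,fy=5,interpolation=2)
cv2.imwrite("pics/w12.png",np.vstack([f(a),f(b)]))
E
```

```text
(no output)
```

View pics/w12.png

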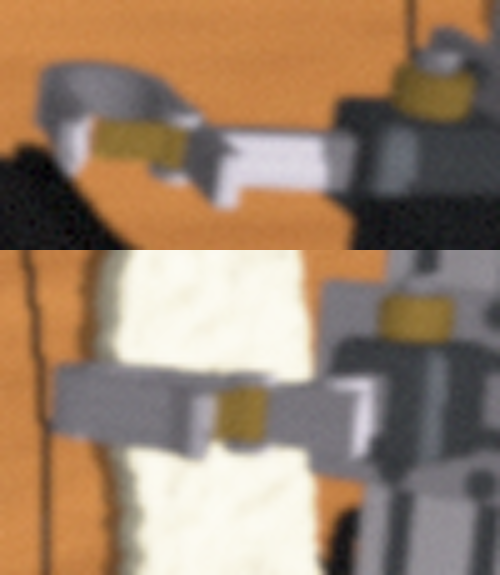

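In both enlargements, the flared tip, the brass latch and the back leg's bright top edge can be matched: w1 (360,224), (373.4,223.6), (390.6,233) and w2 (315.6,175), (323.6,173), (347.6,174).

```bash
python3 - <<'E'
from h import *
import json
np.set_printoptions(precision=4,suppress=True)
a,b=json.load(open("w1.json")),json.load(open("w2.json"))
t,s=calibration("top"),calibration("scene")
ex=np.array([.9976,-.07,0])
for n,p,q,o in [("tip",(360,224),(315.6,175),(-.019,.032)),("latch",(373.4,223.6),(323.6,173),(0,.025)),("leg",(390.6,233),(347.6,174),(.012,.046))]:
    P,e=tri(a,p,b,q);print(n,P,e,"seat",P-ex*o[0]-[0,0,o[1]],"top/scene px",proj(t,P),proj(s,P))
# rail from w1/w2? scraper bar in w1
im=cv2.imread("pics/w1.png");hsv=cv2.cvtColor(im,cv2.COLOR_BGR2HSV).astype(int);H,S,V=hsv[...,0],hsv[...,1],hsv[...,2]
red=((H<6)|(H>174))&(S>150)&(V>80)
for n,l in [("w1",red)]:
    for v in (215,225,232,238,296,304,312):
        u=np.where(l[v])[0]
        if len(u):print(v,u.min(),u.max(),onz(a,(u.mean(),v),.079))
v,u=np.where(red);print(v.min(),v.max(),u[v==v.min()].mean())
imt=cv2.imread("pics/top0.png");hsv=cv2.cvtColor(imt,cv2.COLOR_BGR2HSV).astype(int);H,S,V=hsv[...,0],hsv[...,1],hsv[...,2]
red=((H<8)|(H>172))&(S>130)&(V>80);red[:, :290]=0;red[:,380:]=0;red[:220]=0;red[250:]=0
for u in range(306,368,4):
    v=np.where(red[:,u])[0]
    if len(v):print(u,v.min(),v.max(),onz(t,(u,v.mean()),.079),onz(t,(u,v.min()),.079)[0])
E
```

```text
tip [ 0.5806 -0.2082  0.1787] 0.0006245839645411417 seat [ 0.5996 -0.2095  0.1467] top/scene px [303.2284 189.1129] [302.3624 199.0953]
latch [ 0.5953 -0.2087  0.1772] 0.0007516772810310001 seat [ 0.5953 -0.2087  0.1522] top/scene px [303.1456 183.9788] [306.2928 196.5052]
leg [ 0.6062 -0.2102  0.1953] 0.0021232225016438733 seat [ 0.5942 -0.2094  0.1493] top/scene px [304.6027 178.4895] [310.4614 188.9312]
215 252 261 [ 0.4684 -0.2319  0.079 ]
225 254 259 [ 0.4679 -0.2468  0.079 ]
232 254 259 [ 0.4676 -0.2574  0.079 ]
238 254 260 [ 0.4681 -0.2666  0.079 ]
296 256 265 [ 0.4707 -0.3617  0.079 ]
304 256 266 [ 0.4711 -0.3757  0.079 ]
312 256 266 [ 0.4707 -0.3899  0.079 ]
207 315 256.5
310 231 237 [ 0.4679 -0.239   0.079 ] 0.4766446069103526
314 232 235 [ 0.4693 -0.2508  0.079 ] 0.47365306113081534
318 232 234 [ 0.4707 -0.2625  0.079 ] 0.4735792698971731
322 232 234 [ 0.4706 -0.2742  0.079 ] 0.47350547501768997
326 232 234 [ 0.4705 -0.2859  0.079 ] 0.47343167649209594
330 232 234 [ 0.4704 -0.2975  0.079 ] 0.4733578743201208
334 232 234 [ 0.4704 -0.3092  0.079 ] 0.47328406850149407
338 232 234 [ 0.4703 -0.3209  0.079 ] 0.4732102590359457
342 232 234 [ 0.4702 -0.3326  0.079 ] 0.47313644592320525
346 231 234 [ 0.4716 -0.3443  0.079 ] 0.47598068377398833
350 231 236 [ 0.4686 -0.3558  0.079 ] 0.47590689630001304
354 231 236 [ 0.4685 -0.3675  0.079 ] 0.47583310517772553
358 231 236 [ 0.4693 -0.3793  0.079 ] 0.4757593104068553
362 230 234 [ 0.4728 -0.3912  0.079 ] 0.4786067997230971
```

```bash
cat > rel.py <<'E'
# usage: rel.py x y z tilt yaw : remaining translation and turn to pose (tool down, jaw along world x, tilted by -tilt about y, then yaw about z)
import sys
from h import *
from scipy.spatial.transform import Rotation as R
x,y,z,t,w=map(float,sys.argv[1:6])
s=readout.read_state()
B=R.from_matrix(np.array([[0,1,0],[1,0,0],[0,0,-1.]]).T)
G=R.from_euler('z',w)*R.from_euler('y',-t)*B
print("dp",(np.array([x,y,z])-s["ee_pos"]).round(4),"turn",(G*R.from_quat(s["eef_rot"]).inv()).as_rotvec().round(4),"F",s["ft_force"].round(1),"T",s["torque"].round(2),"w",round(s["width"],4),"t",s["time"])
E
python3 - <<'E'
from h import *
t,s=calibration("top"),calibration("scene")
im=cv2.imread("pics/top0.png");hsv=cv2.cvtColor(im,cv2.COLOR_BGR2HSV).astype(int)
for u in (302.6,303.5,359): print(onz(t,(u,236),.024))
im=cv2.imread("pics/scene0.png");hsv=cv2.cvtColor(im,cv2.COLOR_BGR2HSV).astype(int);H,S,V=hsv[...,0],hsv[...,1],hsv[...,2]
red=((H<8)|(H>172))&(S>130)&(V>80);b=max(blobs(red,60),key=lambda x:x[0])[2]
v,u=np.where(b);
P=np.c_[u,v];tl=P[np.argmin(u+v)];tr=P[np.argmin(v-u*1.0)];print(tl,tr,u.min(),u.max(),v.min(),v.max(),[ (k,v[u==k].min(),v[u==k].max()) for k in range(u.min(),u.max()+1,4)])
for p in (tl,tr):print(onz(s,p,.085))
E
python3 rel.py .4697 -.29 .15 .35 .02
```

```text
[ 0.46667164 -0.22566775  0.024     ]
[ 0.46665415 -0.2284263   0.024     ]
[ 0.46557515 -0.39859586  0.024     ]
[279 257] [334 295] 276 335 257 314 [(276, np.int64(262), np.int64(276)), (280, np.int64(257), np.int64(279)), (284, np.int64(261), np.int64(278)), (288, np.int64(264), np.int64(270)), (292, np.int64(267), np.int64(273)), (296, np.int64(270), np.int64(276)), (300, np.int64(272), np.int64(278)), (304, np.int64(275), np.int64(281)), (308, np.int64(278), np.int64(284)), (312, np.int64(281), np.int64(287)), (316, np.int64(284), np.int64(290)), (320, np.int64(287), np.int64(293)), (324, np.int64(289), np.int64(312)), (328, np.int64(292), np.int64(314)), (332, np.int64(295), np.int64(309))]
[ 0.47304022 -0.23470007  0.085     ]
[ 0.47800733 -0.3847357   0.085     ]
dp [-0.004  -0.0625 -0.0718] turn [-0.0309  0.4432  0.014 ] F [-0.  -0.5 -0.2] T [-0.15  0.96 -0.01] w 0.0872 t 2.7
```

Call:
apply_moves([
  {"translation": [-0.001, -0.016, -0.018], "turn": [-0.008, 0.11, 0.004], "hand": 0.055},
  {"translation": [-0.001, -0.016, -0.018], "turn": [-0.008, 0.11, 0.004], "hand": 0.055},
  {"translation": [-0.001, -0.016, -0.018], "turn": [-0.008, 0.11, 0.004], "hand": 0.055},
  {"translation": [-0.001, -0.016, -0.018], "turn": [-0.008, 0.11, 0.004], "hand": 0.055},
  {"translation": [0, 0, 0], "turn": [0, 0, 0], "hand": 0.055},
])

```text
time: 3.2
ee_pos: [0.4746, -0.2823, 0.1569]
eef_rot: [0.687, 0.705, 0.126, 0.124]
ft_force: [0.6, 0.6, -0.2]
width: 0.0581
```

```bash
python3 rel.py .4697 -.29 .079 .35 .025
```

```text
dp [-0.0049 -0.0077 -0.0779] turn [0.0015 0.0042 0.0002] F [ 0.6  0.6 -0.2] T [-0.08  0.4  -0.04] w 0.0581 t 3.2
```

Call:
apply_moves([
  {"translation": [-0.005, -0.008, -0.02], "turn": [0, 0, 0], "hand": 0.055},
  {"translation": [0, 0, -0.02], "turn": [0, 0, 0], "hand": 0.055},
  {"translation": [0, 0, -0.02], "turn": [0, 0, 0], "hand": 0.055},
  {"translation": [0, 0, -0.018], "turn": [0, 0, 0], "hand": 0.055},
  {"translation": [0, 0, 0], "turn": [0, 0, 0], "hand": 0.055},
])

```text
time: 3.7
ee_pos: [0.4766, -0.2811, 0.0805]
eef_rot: [0.685, 0.707, 0.127, 0.12]
ft_force: [-0.2, 0.3, 0.7]
width: 0.055
```

```bash
python3 rel.py .4697 -.29 .079 .35 .025
```

```text
dp [-0.0069 -0.0089 -0.0015] turn [-0.0045  0.0012 -0.0077] F [-0.2  0.3  0.7] T [-0.08  0.48  0.01] w 0.055 t 3.7
```

Call:
apply_moves([
  {"translation": [-0.007, -0.009, -0.0015], "turn": [0, 0, 0], "hand": 0.055},
  {"translation": [-0.002, -0.003, 0], "turn": [0, 0, 0], "hand": 0.055},
  {"translation": [0, 0, 0], "turn": [0, 0, 0], "hand": 0.055},
])

```text
time: 4.0
ee_pos: [0.4692, -0.2923, 0.0828]
eef_rot: [0.684, 0.707, 0.13, 0.12]
ft_force: [0.2, -0.6, -0.7]
width: 0.0548
```

```bash
python3 rel.py .4697 -.29 .079 .35 .025
```

```text
dp [ 0.0005  0.0023 -0.0038] turn [-0.0074  0.0052 -0.0091] F [ 0.2 -0.6 -0.7] T [-0.11  0.48 -0.02] w 0.0548 t 4.0
```

Call:
apply_moves([
  {"translation": [0, 0.002, -0.004], "turn": [0, 0, 0], "hand": 0.055},
  {"translation": [0, 0, 0], "turn": [0, 0, 0], "hand": 0.02},
  {"translation": [0, 0, 0], "turn": [0, 0, 0], "hand": 0.0},
  {"translation": [0, 0, 0], "turn": [0, 0, 0], "hand": 0.0},
  {"translation": [0, 0, 0], "turn": [0, 0, 0], "hand": 0.0},
], newtons=30)

```text
time: 4.5
ee_pos: [0.4702, -0.29, 0.0802]
eef_rot: [0.684, 0.707, 0.131, 0.121]
ft_force: [0.4, -0.1, -0.1]
width: 0.0308
```

Call:
apply_moves([
  {"translation": [0, 0, 0], "turn": [0, 0, 0], "hand": 0.0},
  {"translation": [0, 0, 0], "turn": [0, 0, 0], "hand": 0.0},
  {"translation": [0, 0, 0], "turn": [0, 0, 0], "hand": 0.0},
], newtons=60)

```text
time: 4.8
ee_pos: [0.4702, -0.29, 0.0801]
eef_rot: [0.684, 0.707, 0.13, 0.121]
ft_force: [-0.3, -0.3, 0.8]
width: 0.0104
```

```bash
python3 rel.py .4697 -.29 .079 .35 .025
```

```text
dp [-0.0005 -0.     -0.0011] turn [-0.0075  0.0074 -0.0091] F [-0.3 -0.3  0.8] T [-0.08  0.51 -0.06] w 0.0104 t 4.8
```

Call:
apply_moves([
  {"translation": [0, 0, 0], "turn": [0, 0, 0], "hand": 0.0},
  {"translation": [0, 0, 0.01], "turn": [0, 0, 0], "hand": 0.0},
  {"translation": [0, 0, 0.02], "turn": [0, 0, 0], "hand": 0.0},
  {"translation": [0, 0, 0.02], "turn": [0, 0, 0], "hand": 0.0},
  {"translation": [0, 0, 0.01], "turn": [0, 0, 0], "hand": 0.0},
])

```text
time: 5.3
ee_pos: [0.4673, -0.2893, 0.1388]
eef_rot: [0.685, 0.707, 0.128, 0.118]
ft_force: [-0.2, -0.2, -2.1]
width: 0.0108
```

```bash
python3 rel.py .4697 -.29 .16 .35 .025
```

```text
dp [ 0.0024 -0.0007  0.0212] turn [-0.0091  0.0002 -0.0079] F [-0.2 -0.2 -2.1] T [-0.07  0.63 -0.  ] w 0.0108 t 5.3
```

Call:
apply_moves([
  {"translation": [-0.008, 0.02, 0.035], "turn": [0, 0, 0], "hand": 0.0},
  {"translation": [-0.008, 0.035, 0.025], "turn": [0, 0, 0], "hand": 0.0},
  {"translation": [-0.005, 0.045, 0.005], "turn": [0, 0, 0], "hand": 0.0},
  {"translation": [0, 0.045, 0], "turn": [0, 0, 0.07], "hand": 0.0},
  {"translation": [0, 0.045, 0], "turn": [0, 0, 0.13], "hand": 0.0},
])

```text
time: 5.8
ee_pos: [0.4489, -0.1138, 0.1804]
eef_rot: [0.611, 0.773, 0.139, 0.097]
ft_force: [0.6, 0.3, -2.5]
width: 0.0106
```

Call:
apply_moves([
  {"translation": [0, 0.045, 0], "turn": [0, 0, 0.13], "hand": 0.0},
  {"translation": [0, 0.045, 0], "turn": [0, 0, 0.13], "hand": 0.0},
  {"translation": [0, 0.045, 0], "turn": [0, 0, 0.13], "hand": 0.0},
  {"translation": [0, 0.04, 0], "turn": [0, 0, 0.13], "hand": 0.0},
  {"translation": [0, 0.03, 0], "turn": [0, 0, 0.13], "hand": 0.0},
])

```text
time: 6.3
ee_pos: [0.4448, 0.0998, 0.1798]
eef_rot: [0.32, 0.932, 0.164, 0.044]
ft_force: [0.4, -0.1, -3.5]
width: 0.0103
```

```bash
python3 rel.py .4433 .1203 .15 .35 1.43
```

```text
dp [-0.0015  0.0205 -0.0298] turn [-0.0006 -0.0252  0.5172] F [ 0.4 -0.1 -3.5] T [-0.48  0.3  -0.02] w 0.0103 t 6.3
```

Call:
apply_moves([
  {"translation": [0, 0.01, 0], "turn": [0, -0.006, 0.13], "hand": 0.0},
  {"translation": [0, 0.01, 0], "turn": [0, -0.006, 0.13], "hand": 0.0},
  {"translation": [0, 0, 0], "turn": [0, -0.006, 0.13], "hand": 0.0},
  {"translation": [0, 0, -0.01], "turn": [0, -0.006, 0.12], "hand": 0.0},
  {"translation": [0, 0, 0], "turn": [0, 0, 0], "hand": 0.0},
])

```text
time: 6.8
ee_pos: [0.4426, 0.1247, 0.1684]
eef_rot: [0.057, 0.983, 0.173, 0.009]
ft_force: [-0.1, 0.6, -2.4]
width: 0.0104
```

```bash
python3 rel.py .4433 .1203 .12 .35 1.43; python3 - <<'E'
from h import *
a=camera("top");cv2.imwrite("pics/t1.png",a[:,:,::-1])
b=camera("scene");cv2.imwrite("pics/s1.png",b[:,:,::-1])
f=lambda i:cv2.resize(i[:,:,::-1],None,fx=3,fy=3,interpolation=2)
cv2.imwrite("pics/ts1.png",np.hstack([f(a[180:300,160:293]),f(b[140:260,130:263])]))
E
```

```text
dp [ 0.0007 -0.0044 -0.0484] turn [ 0.0011 -0.0015 -0.0246] F [-0.1  0.6 -2.4] T [-0.52  0.16  0.05] w 0.0104 t 6.8
```

View pics/ts1.png

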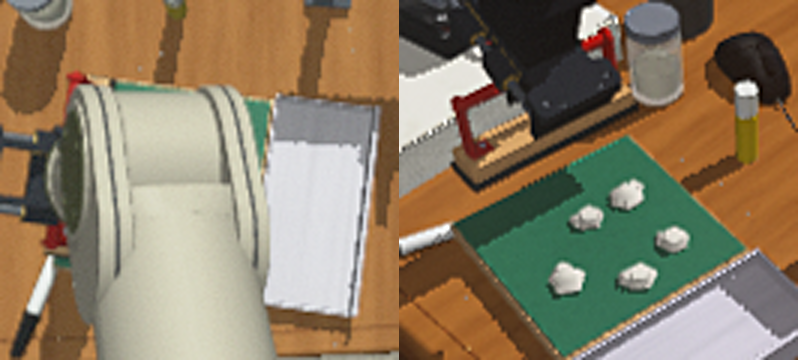

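The scene view shows the scraper held level above the board's left edge, parallel to it, with all five chips ahead of it and the jar clear behind it. Now I'll lower it.

Call:
apply_moves([
  {"translation": [0, -0.004, -0.02], "turn": [0, 0, -0.02], "hand": 0.0},
  {"translation": [0, -0.001, -0.02], "turn": [0, 0, -0.005], "hand": 0.0},
  {"translation": [0, 0, -0.013], "turn": [0, 0, 0], "hand": 0.0},
  {"translation": [0, 0, -0.006], "turn": [0, 0, 0], "hand": 0.0},
  {"translation": [0, 0, 0], "turn": [0, 0, 0], "hand": 0.0},
])

```text
time: 7.4
ee_pos: [0.4425, 0.1198, 0.11]
eef_rot: [0.083, 0.981, 0.175, 0.012]
ft_force: [0.5, 0.4, -1.7]
width: 0.0105
```

```bash
python3 rel.py .4433 .1203 .1025 .35 1.43
```

```text
dp [ 0.0008  0.0005 -0.0075] turn [-0.0036 -0.0046  0.028 ] F [ 0.5  0.4 -1.7] T [-0.57  0.15 -0.07] w 0.0105 t 7.4
```

Call:
apply_moves([
  {"translation": [0.001, 0, -0.004], "turn": [0, 0, 0.025], "hand": 0.0},
  {"translation": [0, 0, -0.003], "turn": [0, 0, 0], "hand": 0.0},
  {"translation": [0, 0, 0], "turn": [0, 0, 0], "hand": 0.0},
])

```text
time: 7.7
ee_pos: [0.4441, 0.12, 0.1044]
eef_rot: [0.073, 0.982, 0.176, 0.01]
ft_force: [-1.1, -0.2, -1.6]
width: 0.0102
```

```bash
python3 rel.py .4433 .1203 .1025 .35 1.43
```

```text
dp [-0.0008  0.0003 -0.0019] turn [-0.0052 -0.0048  0.0072] F [-1.1 -0.2 -1.6] T [-0.58  0.12 -0.01] w 0.0102 t 7.7
```

Call:
apply_moves([
  {"translation": [-0.0014, -0.0099, -0.001], "turn": [0, 0, 0], "hand": 0.0},
  {"translation": [-0.0014, -0.0099, 0], "turn": [0, 0, 0], "hand": 0.0},
  {"translation": [-0.0014, -0.0099, 0], "turn": [0, 0, 0], "hand": 0.0},
  {"translation": [-0.0014, -0.0099, 0], "turn": [0, 0, 0], "hand": 0.0},
  {"translation": [-0.0014, -0.0099, 0], "turn": [0, 0, 0], "hand": 0.0},
])

```text
time: 8.2
ee_pos: [0.4367, 0.0669, 0.1045]
eef_rot: [0.074, 0.981, 0.177, 0.011]
ft_force: [0.2, 0.4, -2.6]
width: 0.0104
```

```bash
python3 rel.py .4363 .0713 .1035 .35 1.43
```

```text
dp [-0.0004  0.0044 -0.001 ] turn [-0.0068 -0.0038  0.0089] F [ 0.2  0.4 -2.6] T [-0.51  0.15  0.01] w 0.0104 t 8.2
```

Call:
apply_moves([
  {"translation": [-0.0014, -0.0099, -0.001], "turn": [0, 0, 0], "hand": 0.0},
  {"translation": [-0.0014, -0.0099, 0], "turn": [0, 0, 0.004], "hand": 0.0},
  {"translation": [-0.0014, -0.0099, 0], "turn": [0, 0, 0], "hand": 0.0},
  {"translation": [-0.0014, -0.0099, 0], "turn": [0, 0, 0], "hand": 0.0},
  {"translation": [-0.0014, -0.0099, 0], "turn": [0, 0, 0], "hand": 0.0},
])

```text
time: 8.7
ee_pos: [0.4291, 0.0126, 0.1037]
eef_rot: [0.073, 0.981, 0.177, 0.011]
ft_force: [-0.0, -0.3, -0.9]
width: 0.0105
```

```bash
python3 rel.py .4186 -.054 .1035 .35 1.43
```

```text
dp [-0.0105 -0.0666 -0.0002] turn [-0.0079 -0.0033  0.0063] F [-0.  -0.3 -0.9] T [-0.49  0.12  0.03] w 0.0105 t 8.7
```

Call:
apply_moves([
  {"translation": [-0.0016, -0.0105, 0], "turn": [0, 0, 0], "hand": 0.0},
  {"translation": [-0.0016, -0.0105, 0], "turn": [0, 0, 0.004], "hand": 0.0},
  {"translation": [-0.0016, -0.0105, 0], "turn": [0, 0, 0], "hand": 0.0},
  {"translation": [-0.0016, -0.0105, 0], "turn": [0, 0, 0], "hand": 0.0},
  {"translation": [-0.0016, -0.0105, 0], "turn": [0, 0, 0], "hand": 0.0},
])

```text
time: 9.2
ee_pos: [0.4203, -0.0444, 0.1037]
eef_rot: [0.071, 0.982, 0.177, 0.011]
ft_force: [0.5, -0.0, -2.1]
width: 0.0106
```

Call:
apply_moves([
  {"translation": [-0.0016, -0.0105, 0], "turn": [0, 0, 0], "hand": 0.0},
  {"translation": [0, -0.003, 0], "turn": [0, 0, 0], "hand": 0.0},
  {"translation": [0, 0, 0], "turn": [0, 0, 0], "hand": 0.0},
  {"translation": [0, 0, 0], "turn": [0, 0, 0], "hand": 0.0},
])

```text
time: 9.6
ee_pos: [0.4184, -0.0609, 0.1035]
eef_rot: [0.072, 0.982, 0.177, 0.011]
ft_force: [0.7, -0.1, -0.9]
width: 0.0104
```

```bash
python3 rel.py .4186 -.054 .1035 .35 1.43; python3 - <<'E'
from h import *
b=camera("scene");cv2.imwrite("pics/s2.png",b[:,:,::-1])
f=lambda i:cv2.resize(i[:,:,::-1],None,fx=3.5,fy=3.5,interpolation=2)
cv2.imwrite("pics/s2c.png",f(b[150:300,130:290]))
E
```

```text
dp [ 0.0002  0.0069 -0.    ] turn [-0.0061 -0.003   0.005 ] F [ 0.7 -0.1 -0.9] T [-0.49  0.07 -0.  ] w 0.0104 t 9.6
```

View pics/s2c.png

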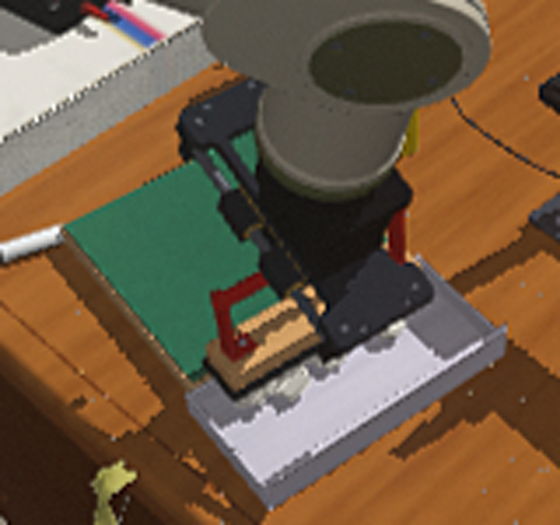

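The view shows chips lying beyond the board edge in the tray, along the sole's front edge. I'll lift and check the tray.

Call:
apply_moves([
  {"translation": [0, 0, 0.03], "turn": [0, 0, 0], "hand": 0.0},
  {"translation": [0, 0, 0.045], "turn": [0, 0, 0], "hand": 0.0},
  {"translation": [0, 0, 0.045], "turn": [0, 0, 0], "hand": 0.0},
  {"translation": [0, -0.03, 0.03], "turn": [0, 0, -0.13], "hand": 0.0},
  {"translation": [0, -0.04, 0.02], "turn": [0, 0, -0.13], "hand": 0.0},
])

```text
time: 10.15
ee_pos: [0.4153, -0.1242, 0.2617]
eef_rot: [0.194, 0.965, 0.173, 0.027]
ft_force: [1.1, -0.4, -1.9]
width: 0.0105
```

Call:
apply_moves([
  {"translation": [0, -0.03, 0], "turn": [0, 0, -0.13], "hand": 0.0},
  {"translation": [0, -0.03, 0], "turn": [0, 0, -0.13], "hand": 0.0},
  {"translation": [0, -0.03, 0], "turn": [0, 0, -0.13], "hand": 0.0},
  {"translation": [0, -0.03, 0], "turn": [0, 0, -0.13], "hand": 0.0},
  {"translation": [0, -0.03, 0], "turn": [0, 0, -0.13], "hand": 0.0},
])

```text
time: 10.65
ee_pos: [0.4159, -0.2805, 0.2662]
eef_rot: [0.503, 0.846, 0.157, 0.087]
ft_force: [1.0, 0.5, -2.7]
width: 0.0106
```

Call:
apply_moves([
  {"translation": [0, 0, 0], "turn": [0, 0, -0.14], "hand": 0.0},
  {"translation": [0, 0, 0], "turn": [0, 0, -0.14], "hand": 0.0},
  {"translation": [0, 0, 0], "turn": [0, 0, -0.14], "hand": 0.0},
  {"translation": [0, 0, 0], "turn": [0, 0, -0.14], "hand": 0.0},
  {"translation": [0, 0, 0], "turn": [0, 0, 0], "hand": 0.0},
])

```text
time: 11.15
ee_pos: [0.4136, -0.2843, 0.2653]
eef_rot: [0.727, 0.662, 0.126, 0.128]
ft_force: [-0.7, -0.0, -2.7]
width: 0.0101
```

```bash
python3 rel.py .47 -.188 .26 .35 -.07; python3 - <<'E'
from h import *
a=camera("top");b=camera("scene");cv2.imwrite("pics/s3.png",b[:,:,::-1]);cv2.imwrite("pics/t3.png",a[:,:,::-1])
f=lambda i,k:cv2.resize(i[:,:,::-1],None,fx=k,fy=k,interpolation=2)
cv2.imwrite("pics/ts3.png",np.hstack([f(b[150:300,130:330],2.8),f(a[195:295,175:250],4.2)]))
E
```

```text
dp [ 0.0564  0.0963 -0.0053] turn [-0.0131  0.0127  0.0209] F [-0.7 -0.  -2.7] T [-0.01  0.66  0.03] w 0.0101 t 11.15
```

View pics/ts3.png

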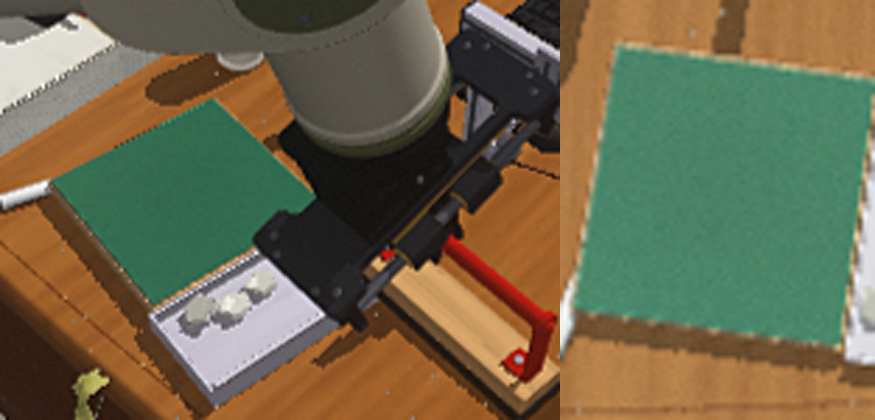

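The board is clear. Chips lie in the tray around (200–260,290–310) in the crop, and the gripper hides the rest. Next I'll check numerically where the bar's middle sits in the hand, from its -y end.

```bash
python3 - <<'E'
from h import *
s=calibration("scene");im=cv2.imread("pics/s3.png");hsv=cv2.cvtColor(im,cv2.COLOR_BGR2HSV).astype(int);H,S,V=hsv[...,0],hsv[...,1],hsv[...,2]
red=((H<8)|(H>172))&(S>130)&(V>80);b=max(blobs(red,60),key=lambda x:x[0])[2]
v,u=np.where(b);P=np.c_[u,v];tr=P[np.argmin(v-u)];st=readout.read_state()
e=onz(s,tr,st["ee_pos"][2]+.005);w=-.09
d=e-st["ee_pos"];print(tr,e,"along bar",d[0]*-np.sin(w)+d[1]*np.cos(w),"across",d[0]*np.cos(w)+d[1]*np.sin(w))
# slope of bar top edge
k=range(u.min()+4,u.max()-4);L=np.array([onz(s,(i,v[u==i].min()),st["ee_pos"][2]+.005) for i in k]);f=np.polyfit(L[:,1],L[:,0],1);print("dx/dy",f, "z at ends")
E
```

```text
[422   7] [1.72257598 0.07135808 0.27056363] along bar 0.4729658246358757 across 1.271755504379353
dx/dy [-1.79008309  1.81580356] z at ends
```

```bash
python3 - <<'E'
from h import *
s=calibration("scene");im=cv2.imread("pics/s3.png");hsv=cv2.cvtColor(im,cv2.COLOR_BGR2HSV).astype(int);H,S,V=hsv[...,0],hsv[...,1],hsv[...,2]
red=((H<8)|(H>172))&(S>130)&(V>80);red[:200]=0;red[:,380:]=0;b=max(blobs(red,40),key=lambda x:x[0])[2]
v,u=np.where(b);P=np.c_[u,v];tr=P[np.argmin(v-u)];st=readout.read_state()
e=onz(s,tr,st["ee_pos"][2]+.005);w=-.09
d=e-st["ee_pos"];print(tr,e,"along bar",d[0]*-np.sin(w)+d[1]*np.cos(w),"across",d[0]*np.cos(w)+d[1]*np.sin(w))
k=range(u.min()+3,u.max()-3);L=np.array([onz(s,(i,v[u==i].min()),st["ee_pos"][2]+.005) for i in k]);f=np.polyfit(L[:,1],L[:,0],1);print("dx/dy",f[0],L[0],L[-1])
E
```

```text
[328 262] [ 0.41132067 -0.38422348  0.27056363] along bar -0.09862560159472285 across 0.0067541992047360985
dx/dy 0.10480443480696086 [ 0.41594037 -0.29877149  0.27056363] [ 0.40829943 -0.37799884  0.27056363]
```

Call:
apply_moves([
  {"translation": [0.01, 0.03, 0.025], "turn": [-0.012, 0.012, 0.02], "hand": 0.0},
  {"translation": [0.035, 0.03, 0.0], "turn": [0, 0, 0], "hand": 0.0},
  {"translation": [0.035, 0.025, 0.0], "turn": [0, 0, 0], "hand": 0.0},
  {"translation": [0.035, 0.015, 0.0], "turn": [0, 0, 0], "hand": 0.0},
  {"translation": [0.015, 0, 0], "turn": [0, 0, 0], "hand": 0.0},
])

```text
time: 11.75
ee_pos: [0.5465, -0.1827, 0.2932]
eef_rot: [0.712, 0.68, 0.122, 0.126]
ft_force: [-1.3, -0.5, -2.7]
width: 0.0102
```

```bash
python3 rel.py .5627 -.1846 .275 .35 -.07
```

```text
dp [ 0.0162 -0.0019 -0.0182] turn [-0.0018  0.0034 -0.0249] F [-1.3 -0.5 -2.7] T [-0.05  0.6   0.05] w 0.0102 t 11.75
```

Call:
apply_moves([
  {"translation": [0.012, -0.002, -0.005], "turn": [0, 0, -0.02], "hand": 0.0},
  {"translation": [0.004, 0, -0.006], "turn": [0, 0, -0.005], "hand": 0.0},
  {"translation": [0, 0, -0.006], "turn": [0, 0, 0], "hand": 0.0},
  {"translation": [0, 0, 0], "turn": [0, 0, 0], "hand": 0.0},
])

```text
time: 12.15
ee_pos: [0.5648, -0.1834, 0.2747]
eef_rot: [0.715, 0.677, 0.119, 0.127]
ft_force: [-0.8, -0.0, -2.2]
width: 0.0103
```

```bash
python3 rel.py .5627 -.1846 .265 .35 -.07
```

```text
dp [-0.0021 -0.0012 -0.0097] turn [ 0.0025  0.0002 -0.0154] F [-0.8 -0.  -2.2] T [0.   0.67 0.01] w 0.0103 t 12.15
```

Call:
apply_moves([
  {"translation": [-0.001, -0.001, -0.003], "turn": [0, 0, -0.012], "hand": 0.0},
  {"translation": [0, 0, -0.003], "turn": [0, 0, 0], "hand": 0.0},
  {"translation": [0, 0, 0], "turn": [0, 0, 0], "hand": 0.0},
])

```text
time: 12.45
ee_pos: [0.5623, -0.1855, 0.2688]
eef_rot: [0.719, 0.672, 0.119, 0.128]
ft_force: [-0.4, 0.3, -2.6]
width: 0.0102
```

Call:
apply_moves([
  {"translation": [0, 0, -0.002], "turn": [0, 0, 0], "hand": 0.0},
  {"translation": [0, 0, -0.001], "turn": [0, 0, 0], "hand": 0.0},
])

```text
time: 12.65
ee_pos: [0.5621, -0.1858, 0.2662]
eef_rot: [0.719, 0.672, 0.119, 0.128]
ft_force: [-0.0, 0.2, -2.3]
width: 0.0103
```

Call:
apply_moves([
  {"translation": [0, 0, -0.002], "turn": [0, 0, 0], "hand": 0.0},
  {"translation": [0, 0, 0], "turn": [0, 0, 0], "hand": 0.0},
])

```text
time: 12.85
ee_pos: [0.562, -0.1859, 0.264]
eef_rot: [0.719, 0.672, 0.119, 0.128]
ft_force: [-1.0, 0.0, -2.8]
width: 0.0104
```

Call:
apply_moves([
  {"translation": [0, 0, -0.0015], "turn": [0, 0, 0], "hand": 0.0},
  {"translation": [0, 0, 0], "turn": [0, 0, 0], "hand": 0.0},
])

```text
time: 13.05
ee_pos: [0.562, -0.1859, 0.2624]
eef_rot: [0.719, 0.672, 0.119, 0.128]
ft_force: [0.0, 0.5, -2.5]
width: 0.0105
```

Call:
apply_moves([
  {"translation": [0, 0, -0.0015], "turn": [0, 0, 0], "hand": 0.0},
  {"translation": [0, 0, 0], "turn": [0, 0, 0], "hand": 0.0},
])

```text
time: 13.25
ee_pos: [0.5624, -0.1858, 0.2613]
eef_rot: [0.719, 0.672, 0.12, 0.129]
ft_force: [-0.0, -0.0, -1.5]
width: 0.0105
```

Call:
apply_moves([
  {"translation": [0, 0, -0.0015], "turn": [0, 0, 0], "hand": 0.0},
  {"translation": [0, 0, 0], "turn": [0, 0, 0], "hand": 0.0},
])

```text
time: 13.45
ee_pos: [0.5632, -0.1856, 0.2613]
eef_rot: [0.719, 0.672, 0.121, 0.129]
ft_force: [-1.6, -0.4, 1.0]
width: 0.0104
```

Call:
apply_moves([
  {"translation": [-0.003, 0, 0.008], "turn": [0, 0, 0], "hand": 0.0},
  {"translation": [-0.02, 0.001, 0.002], "turn": [0, 0, 0], "hand": 0.0},
  {"translation": [-0.02, 0.001, 0], "turn": [0, 0, 0], "hand": 0.0},
  {"translation": [0, 0, 0], "turn": [0, 0, 0], "hand": 0.0},
])

```text
time: 13.85
ee_pos: [0.5182, -0.1841, 0.2719]
eef_rot: [0.719, 0.672, 0.119, 0.129]
ft_force: [-0.3, 0.6, -2.2]
width: 0.01
```

```bash
python3 rel.py .527 -.1825 .1917 .35 -.07
```

```text
dp [ 0.0088  0.0016 -0.0802] turn [ 0.0024  0.0037 -0.0021] F [-0.3  0.6 -2.2] T [0.02 0.58 0.04] w 0.01 t 13.85
```

Call:
apply_moves([
  {"translation": [0.002, 0, -0.025], "turn": [0, 0, 0], "hand": 0.0},
  {"translation": [0.002, 0, -0.025], "turn": [0, 0.003, 0], "hand": 0.0},
  {"translation": [0.002, 0, -0.02], "turn": [0, 0, 0], "hand": 0.0},
  {"translation": [0.002, 0, -0.005], "turn": [0, 0, 0], "hand": 0.0},
  {"translation": [0, 0, 0], "turn": [0, 0, 0], "hand": 0.0},
])

```text
time: 14.35
ee_pos: [0.5281, -0.1846, 0.1977]
eef_rot: [0.719, 0.672, 0.12, 0.13]
ft_force: [-0.0, 0.8, -1.5]
width: 0.0108
```

```bash
python3 rel.py .527 -.182 .1917 .35 -.07
python3 - <<'E'
from h import *
b=camera("scene");cv2.imwrite("pics/s4.png",b[:,:,::-1])
f=lambda i,k:cv2.resize(i[:,:,::-1],None,fx=k,fy=k,interpolation=2)
cv2.imwrite("pics/s4c.png",f(b[120:290,215:415],4))
E
```

```text
dp [-0.0011  0.0026 -0.006 ] turn [ 0.0027  0.0057 -0.0019] F [-0.   0.8 -1.5] T [-0.07  0.6  -0.01] w 0.0108 t 14.35
```

View pics/s4c.png

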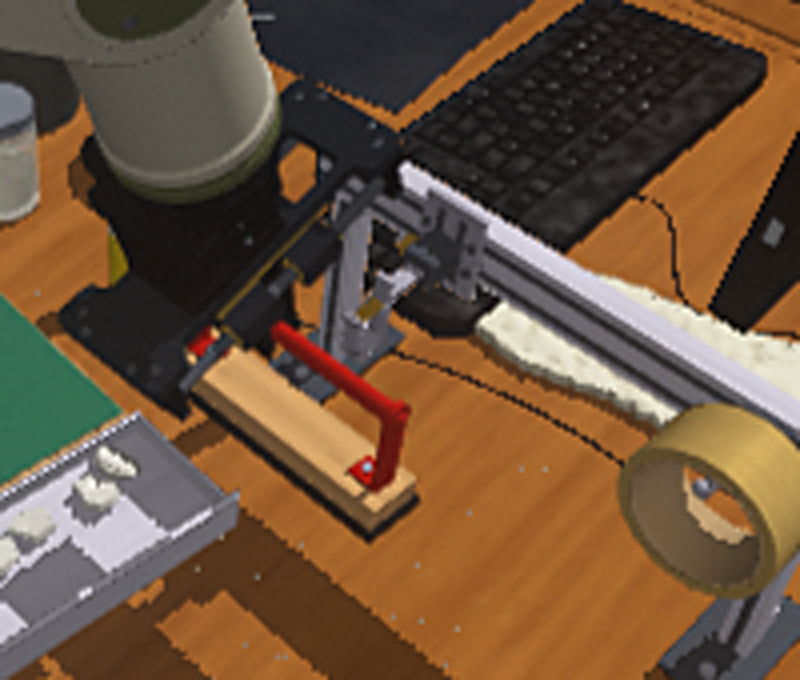

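The scraper is level in front of the hook. The latch is at about (372,305) in the crop, and chips are visible in the tray. I'll go to the threading height and then advance.

Call:
apply_moves([
  {"translation": [0, 0.003, -0.006], "turn": [0.002, 0.004, 0], "hand": 0.0},
  {"translation": [0, 0, 0], "turn": [0, 0, 0], "hand": 0.0},
])

```text
time: 14.6
ee_pos: [0.5291, -0.1815, 0.1936]
eef_rot: [0.719, 0.672, 0.12, 0.129]
ft_force: [-0.8, 0.5, -2.3]
width: 0.01
```

```bash
python3 rel.py .527 -.182 .1917 .35 -.07
```

```text
dp [-0.0021 -0.0005 -0.0019] turn [ 0.0007  0.0041 -0.0021] F [-0.8  0.5 -2.3] T [ 0.04  0.73 -0.  ] w 0.01 t 14.6
```

Call:
apply_moves([
  {"translation": [0.008, -0.0005, -0.002], "turn": [0, 0.003, 0], "hand": 0.0},
  {"translation": [0.008, -0.0005, 0], "turn": [0, 0, 0], "hand": 0.0},
  {"translation": [0, 0, 0], "turn": [0, 0, 0], "hand": 0.0},
])

```text
time: 14.9
ee_pos: [0.5476, -0.1825, 0.1931]
eef_rot: [0.719, 0.672, 0.12, 0.129]
ft_force: [0.6, 0.3, -2.2]
width: 0.01
```

```bash
python3 rel.py .5976 -.187 .1917 .35 -.07
```

```text
dp [ 0.05   -0.0045 -0.0014] turn [ 0.0006  0.0039 -0.0026] F [ 0.6  0.3 -2.2] T [-0.03  0.67 -0.02] w 0.01 t 14.9
```

Call:
apply_moves([
  {"translation": [0.008, -0.001, -0.0015], "turn": [0, 0.003, 0], "hand": 0.0},
  {"translation": [0.008, -0.0005, 0], "turn": [0, 0, 0], "hand": 0.0},
  {"translation": [0, 0, 0], "turn": [0, 0, 0], "hand": 0.0},
])

```text
time: 15.2
ee_pos: [0.5655, -0.1841, 0.1916]
eef_rot: [0.719, 0.673, 0.119, 0.128]
ft_force: [-0.2, 0.3, -2.8]
width: 0.0105
```

Call:
apply_moves([
  {"translation": [0.008, -0.001, 0], "turn": [0, 0, 0], "hand": 0.0},
  {"translation": [0.006, -0.0005, 0], "turn": [0, 0, 0], "hand": 0.0},
  {"translation": [0, 0, 0], "turn": [0, 0, 0], "hand": 0.0},
])

```text
time: 15.5
ee_pos: [0.5808, -0.1857, 0.1914]
eef_rot: [0.719, 0.673, 0.119, 0.128]
ft_force: [-0.2, 0.3, -2.2]
width: 0.0105
```

```bash
python3 rel.py .5976 -.187 .1917 .35 -.07
```

```text
dp [ 0.0168 -0.0013  0.0003] turn [ 0.0013  0.0003 -0.003 ] F [-0.2  0.3 -2.2] T [0.04 0.65 0.  ] w 0.0105 t 15.5
```

Call:
apply_moves([
  {"translation": [0.006, -0.0005, 0], "turn": [0, 0, 0], "hand": 0.0},
  {"translation": [0.006, -0.0005, 0], "turn": [0, 0, 0], "hand": 0.0},
  {"translation": [0, 0, 0], "turn": [0, 0, 0], "hand": 0.0},
])

```text
time: 15.8
ee_pos: [0.5938, -0.1868, 0.1913]
eef_rot: [0.719, 0.673, 0.119, 0.128]
ft_force: [-0.5, 0.5, -1.1]
width: 0.0104
```

Call:
apply_moves([
  {"translation": [0.002, 0, 0], "turn": [0, 0, 0], "hand": 0.0},
  {"translation": [0, 0, 0], "turn": [0, 0, 0], "hand": 0.0},
])

```text
time: 16.0
ee_pos: [0.5959, -0.1869, 0.1912]
eef_rot: [0.719, 0.673, 0.118, 0.128]
ft_force: [0.5, 0.6, -2.3]
width: 0.0101
```

Call:
apply_moves([
  {"translation": [0.002, 0, 0], "turn": [0, 0, 0], "hand": 0.0},
  {"translation": [0, 0, 0], "turn": [0, 0, 0], "hand": 0.0},
])

```text
time: 16.2
ee_pos: [0.5979, -0.187, 0.1913]
eef_rot: [0.719, 0.673, 0.118, 0.128]
ft_force: [0.3, 0.5, -1.4]
width: 0.0099
```

Call:
apply_moves([
  {"translation": [0.0015, 0, 0], "turn": [0, 0, 0], "hand": 0.0},
  {"translation": [0, 0, 0], "turn": [0, 0, 0], "hand": 0.0},
])

```text
time: 16.4
ee_pos: [0.5994, -0.1869, 0.1913]
eef_rot: [0.719, 0.673, 0.119, 0.128]
ft_force: [-0.5, 0.4, -2.5]
width: 0.0101
```

Call:
apply_moves([
  {"translation": [0.0015, 0, 0], "turn": [0, 0, 0], "hand": 0.0},
  {"translation": [0, 0, 0], "turn": [0, 0, 0], "hand": 0.0},
])

```text
time: 16.6
ee_pos: [0.6005, -0.187, 0.1911]
eef_rot: [0.719, 0.673, 0.118, 0.127]
ft_force: [-1.3, 0.7, -1.9]
width: 0.0108
```

Call:
apply_moves([
  {"translation": [0.0015, 0, 0], "turn": [0, 0, 0], "hand": 0.0},
  {"translation": [0, 0, 0], "turn": [0, 0, 0], "hand": 0.0},
])

```text
time: 16.8
ee_pos: [0.6006, -0.187, 0.1903]
eef_rot: [0.72, 0.672, 0.117, 0.126]
ft_force: [-2.8, 0.3, -0.5]
width: 0.0105
```

Call:
apply_moves([
  {"translation": [-0.0037, 0.0003, 0], "turn": [0, 0.003, 0.001], "hand": 0.0},
  {"translation": [0, 0, 0], "turn": [0, 0, 0], "hand": 0.0},
])

```text
time: 17.0
ee_pos: [0.5969, -0.1868, 0.1904]
eef_rot: [0.72, 0.673, 0.116, 0.125]
ft_force: [0.7, 0.1, -2.6]
width: 0.0103
```

```bash
python3 rel.py .5967 -.187 .1507 .35 -.07
```

```text
dp [-0.0002 -0.0002 -0.0397] turn [-0.0001 -0.007  -0.003 ] F [ 0.7  0.1 -2.6] T [0.02 0.57 0.03] w 0.0103 t 17.0
```

Call:
apply_moves([
  {"translation": [0, 0, -0.004], "turn": [0, -0.006, 0], "hand": 0.0},
  {"translation": [0, 0, -0.003], "turn": [0, 0, 0], "hand": 0.0},
  {"translation": [0, 0, 0], "turn": [0, 0, 0], "hand": 0.0},
])

```text
time: 17.3
ee_pos: [0.5973, -0.1866, 0.1831]
eef_rot: [0.719, 0.673, 0.119, 0.127]
ft_force: [0.0, -0.4, -2.2]
width: 0.0102
```

Call:
apply_moves([
  {"translation": [0, 0, -0.003], "turn": [0, 0, 0], "hand": 0.0},
  {"translation": [0, 0, -0.003], "turn": [0, 0, 0], "hand": 0.0},
  {"translation": [0, 0, -0.003], "turn": [0, 0, 0], "hand": 0.0},
])

```text
time: 17.6
ee_pos: [0.5984, -0.1866, 0.1757]
eef_rot: [0.719, 0.673, 0.121, 0.128]
ft_force: [-8.2, 3.6, 13.2]
width: 0.0102
```

Call:
apply_moves([
  {"translation": [-0.004, 0, -0.001], "turn": [0, 0, 0], "hand": 0.0},
  {"translation": [0, 0, 0], "turn": [0, 0, 0], "hand": 0.0},
])

```text
time: 17.8
ee_pos: [0.595, -0.1868, 0.1757]
eef_rot: [0.719, 0.672, 0.121, 0.129]
ft_force: [-6.9, 0.6, 1.8]
width: 0.0105
```

Call:
apply_moves([
  {"translation": [0, 0, -0.003], "turn": [0, 0, 0], "hand": 0.0},
])

```text
time: 17.9
ee_pos: [0.5955, -0.1869, 0.1734]
eef_rot: [0.719, 0.672, 0.122, 0.129]
ft_force: [-2.5, 0.7, 6.0]
width: 0.01
```

```bash
python3 rel.py .5967 -.187 .1507 .35 -.07
```

```text
dp [ 0.0012 -0.0001 -0.0227] turn [-0.0008  0.0072 -0.0036] F [-2.5  0.7  6. ] T [-0.02  0.65 -0.06] w 0.01 t 17.9
```

Progressing. The force is about 8 N net, so I'll continue down gently.

Call:
apply_moves([
  {"translation": [-0.0005, 0, -0.003], "turn": [0, 0, 0], "hand": 0.0},
  {"translation": [-0.0005, 0, -0.003], "turn": [0, 0, 0], "hand": 0.0},
])

```text
time: 18.1
ee_pos: [0.5951, -0.1872, 0.168]
eef_rot: [0.719, 0.672, 0.122, 0.13]
ft_force: [-4.4, 1.0, 3.4]
width: 0.0102
```

Call:
apply_moves([
  {"translation": [0, 0, -0.003], "turn": [0, 0.003, 0], "hand": 0.0},
  {"translation": [0, 0, -0.003], "turn": [0, 0.003, 0], "hand": 0.0},
])

```text
time: 18.3
ee_pos: [0.5945, -0.1874, 0.1609]
eef_rot: [0.719, 0.672, 0.12, 0.127]
ft_force: [-2.2, 0.4, 0.6]
width: 0.01
```

```bash
python3 rel.py .5967 -.187 .1507 .35 -.07
```

```text
dp [ 0.0022  0.0004 -0.0102] turn [-0.001   0.001  -0.0031] F [-2.2  0.4  0.6] T [-0.05  1.01 -0.07] w 0.01 t 18.3
```

Call:
apply_moves([
  {"translation": [0.0005, 0, -0.003], "turn": [0, 0, 0], "hand": 0.0},
  {"translation": [0.0005, 0, -0.003], "turn": [0, 0, 0], "hand": 0.0},
])

```text
time: 18.5
ee_pos: [0.5947, -0.1872, 0.1532]
eef_rot: [0.719, 0.673, 0.119, 0.126]
ft_force: [-0.5, -0.5, -2.0]
width: 0.0102
```

Call:
apply_moves([
  {"translation": [0.0005, 0, -0.002], "turn": [0, 0, 0], "hand": 0.0},
  {"translation": [0, 0, 0], "turn": [0, 0, 0], "hand": 0.0},
])

```text
time: 18.7
ee_pos: [0.5954, -0.1868, 0.15]
eef_rot: [0.719, 0.673, 0.118, 0.126]
ft_force: [0.6, -0.5, -2.0]
width: 0.0103
```

```bash
python3 rel.py .5967 -.187 .1507 .35 -.07
```

```text
dp [ 0.0013 -0.0002  0.0007] turn [-0.0008 -0.0024 -0.0035] F [ 0.6 -0.5 -2. ] T [0.05 0.61 0.06] w 0.0103 t 18.7
```

Call:
apply_moves([
  {"translation": [0.001, 0, -0.0012], "turn": [0, 0, 0], "hand": 0.0},
  {"translation": [0, 0, 0], "turn": [0, 0, 0], "hand": 0.0},
])

```text
time: 18.9
ee_pos: [0.597, -0.1868, 0.1491]
eef_rot: [0.719, 0.673, 0.119, 0.126]
ft_force: [-0.8, -0.9, -0.8]
width: 0.0103
```

Call:
apply_moves([
  {"translation": [0, 0, -0.0012], "turn": [0, 0, 0], "hand": 0.0},
  {"translation": [0, 0, 0], "turn": [0, 0, 0], "hand": 0.0},
])

```text
time: 19.1
ee_pos: [0.5976, -0.1869, 0.1489]
eef_rot: [0.719, 0.673, 0.119, 0.127]
ft_force: [-1.8, -0.6, 0.7]
width: 0.0102
```

```bash
python3 rel.py .5967 -.187 .1507 .35 -.07
```

```text
dp [-0.0009 -0.0001  0.0018] turn [-0.0007  0.0003 -0.0037] F [-1.8 -0.6  0.7] T [-0.01  0.77 -0.03] w 0.0102 t 19.1
```

Call:
apply_moves([
  {"translation": [-0.0008, 0, 0.0003], "turn": [0, 0, 0], "hand": 0.0},
  {"translation": [0, 0, 0], "turn": [0, 0, 0], "hand": 0.016},
  {"translation": [0, 0, 0], "turn": [0, 0, 0], "hand": 0.024},
  {"translation": [0, 0, 0], "turn": [0, 0, 0], "hand": 0.034},
  {"translation": [0, 0, 0], "turn": [0, 0, 0], "hand": 0.034},
])

```text
time: 19.6
ee_pos: [0.5974, -0.187, 0.1498]
eef_rot: [0.719, 0.673, 0.12, 0.128]
ft_force: [-0.1, -0.5, 0.0]
width: 0.0309
```

```bash
python3 rel.py .5967 -.187 .1507 .35 -.07
```

```text
dp [-0.0007  0.      0.0009] turn [-0.0001  0.0021 -0.0038] F [-0.1 -0.5  0. ] T [-0.05  0.47 -0.04] w 0.0309 t 19.6
```

Call:
apply_moves([
  {"translation": [-0.0035, 0, 0.0095], "turn": [0, 0, 0], "hand": 0.036},
  {"translation": [-0.0035, 0, 0.0095], "turn": [0, 0, 0], "hand": 0.036},
  {"translation": [-0.007, 0, 0.019], "turn": [0, 0, 0], "hand": 0.036},
  {"translation": [-0.01, 0, 0.028], "turn": [0, 0, 0], "hand": 0.036},
  {"translation": [-0.014, 0.01, 0.038], "turn": [0, 0, 0], "hand": 0.036},
])

```text
time: 20.1
ee_pos: [0.5555, -0.178, 0.2546]
eef_rot: [0.72, 0.672, 0.116, 0.126]
ft_force: [1.7, 0.3, 0.1]
width: 0.036
```

Call:
apply_moves([
  {"translation": [-0.03, 0.03, 0.02], "turn": [0, 0, 0], "hand": 0.036},
  {"translation": [-0.03, 0.035, 0.01], "turn": [0, 0, 0], "hand": 0.036},
  {"translation": [-0.03, 0.035, 0.01], "turn": [0, 0, 0], "hand": 0.036},
  {"translation": [0, 0.04, 0], "turn": [0, 0, 0], "hand": 0.036},
  {"translation": [0, 0, 0], "turn": [0, 0, 0], "hand": 0.036},
])

```text
time: 20.6
ee_pos: [0.4617, -0.0376, 0.309]
eef_rot: [0.721, 0.668, 0.123, 0.134]
ft_force: [0.5, -1.1, 0.5]
width: 0.0361
```

```bash
python3 rel.py .5 -.05 .3 .35 -.07
python3 - <<'E'
from h import *
b=camera("scene");a=camera("top");cv2.imwrite("pics/s5.png",b[:,:,::-1]);cv2.imwrite("pics/t5.png",a[:,:,::-1])
f=lambda i,k:cv2.resize(i[:,:,::-1],None,fx=k,fy=k,interpolation=2)
A=f(b[130:280,180:380],3);B=f(a[150:290,220:340],2.9);h=420
A=cv2.resize(A,(560,h));B=cv2.resize(B,(240*h//280*1,h))
cv2.imwrite("pics/s5c.png",np.hstack([A,cv2.resize(f(a[140:300,150:270],1),(200,h)) if 0 else B])[:, :800])
s=calibration("scene");hsv=cv2.cvtColor(b,cv2.COLOR_RGB2HSV).astype(int);H,S,V=hsv[...,0],hsv[...,1],hsv[...,2]
red=((H<8)|(H>172))&(S>130)&(V>80);red[:150]=0;red[:,:240]=0;red[:,380:]=0
for ar,ce,l in blobs(red,30):
    v,u=np.where(l);print(ar,ce,u.min(),u.max())
    P=np.c_[u,v];p1=P[np.argmin(u+v)];p2=P[np.argmin(v-u)];print(p1,p2)
    for p in(p1,p2):print(onz(s,p,.1557))
E
```

```text
dp [ 0.0383 -0.0124 -0.009 ] turn [0.0026 0.0164 0.0067] F [ 0.5 -1.1  0.5] T [-0.09  0.54 -0.02] w 0.0361 t 20.6
212 [287.1509434  197.32075472] 280 300
[282 187] [300 198]
[ 0.59911726 -0.13238614  0.1557    ]
[ 0.59942605 -0.18912347  0.1557    ]
255 [321.56078431 221.00392157] 306 332
[306 203] [331 219]
[ 0.59595035 -0.21006547  0.1557    ]
[ 0.59462191 -0.28331207  0.1557    ]
```

View pics/s5c.png

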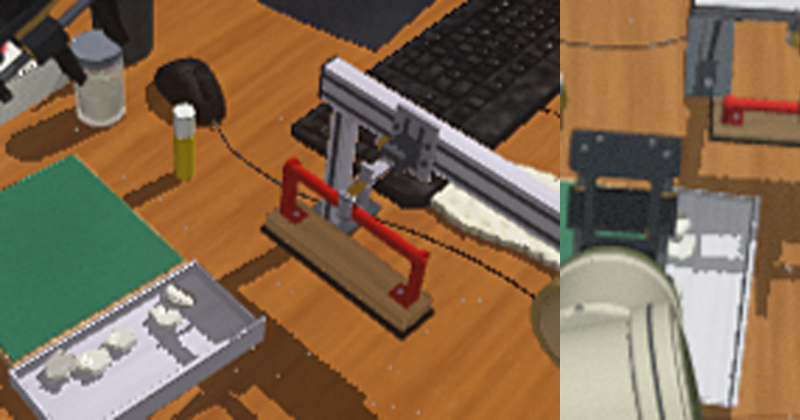

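The scene view shows all five chips in the tray at about (45–180,290–370) in the crop and the board empty. The scraper hangs in the hook with the bar from (290,165) to (428,258), and brass is visible above the bar at (358,187). One numeric check on the latch and level, after letting it settle.

Call:
apply_moves([
  {"translation": [0, 0.02, 0.01], "turn": [0, 0, 0], "hand": 0.036},
  {"translation": [0, 0, 0], "turn": [0, 0, 0], "hand": 0.036},
  {"translation": [0, 0, 0], "turn": [0, 0, 0], "hand": 0.036},
  {"translation": [0, 0, 0], "turn": [0, 0, 0], "hand": 0.036},
  {"translation": [0, 0, 0], "turn": [0, 0, 0], "hand": 0.036},
])

```text
time: 21.2
ee_pos: [0.4625, -0.028, 0.3187]
eef_rot: [0.726, 0.663, 0.122, 0.134]
ft_force: [-0.1, 0.8, 0.4]
width: 0.0357
```

```bash
python3 - <<'E'
from h import *
np.set_printoptions(precision=4,suppress=True)
b=camera("scene")[:,:,::-1];a=camera("top")[:,:,::-1];cv2.imwrite("pics/s6.png",b);cv2.imwrite("pics/t6.png",a)
def brass(im,box):
    x,y,w,h=box;q=im[y:y+h,x:x+w].astype(int);B,G,R=q[...,0],q[...,1],q[...,2]
    m=(R-B>45)&(abs(R-G)<45)&(G-B>25)&(R<190)&(G>.74*R)
    return [(int(k[0]),(k[1]+[x,y]).round(1)) for k in blobs(m,4)]
for nm,im in(("before",cv2.imread("pics/scene0.png")),("after",b)):print("scene",nm,brass(im,(296,180,25,30)))
for nm,im in(("before",cv2.imread("pics/top0.png")),("after",a)):print("top",nm,brass(im,(294,165,18,30)))
t,s=calibration("top"),calibration("scene")
def red(im):
    hsv=cv2.cvtColor(im,cv2.COLOR_BGR2HSV).astype(int);H,S,V=hsv[...,0],hsv[...,1],hsv[...,2];return ((H<8)|(H>172))&(S>130)&(V>80)
r=red(b);r[:150]=0;r[:,:270]=0;r[:,350:]=0;v,u=np.where(r);P=np.c_[u,v];se=[P[np.argmin(u+v)],P[np.argmin(v-u)]]
r=red(a);r[:160]=0;r[230:]=0;r[:,:260]=0;r[:,345:]=0;v,u=np.where(r);te=[(u.min(),v[u==u.min()].min()),(u.max(),v[u==u.max()].min())]
for p,q in zip(se,te):print(p,q,tri(s,p,t,q))
old=cv2.imread("pics/s5.png");print("diff scraper area s5/s6",np.abs(old[180:260,265:345].astype(int)-b[180:260,265:345]).mean())
E
```

```text
scene before [(4, array([315.8, 180.8])), (6, array([305.8, 198.5]))]
scene after [(5, array([315.6, 180.8])), (9, array([307.8, 196.7]))]
top before [(21, array([303.4, 183.9])), (9, array([299.3, 187.9]))]
top after [(20, array([303.4, 183.7])), (90, array([302.1, 191.8]))]
[284 186] (np.int64(274), np.int64(183)) (array([ 0.6048, -0.1323,  0.1547]), np.float64(0.003049531998916675))
[331 219] (np.int64(330), np.int64(186)) (array([ 0.5926, -0.2851,  0.159 ]), np.float64(0.001651468101774369))
diff scraper area s5/s6 1.1876041666666666
```

```bash
python3 -c "
from bench import order
print(order.close_job())"
```

```text
the job is handed in; nothing more can be done
None
```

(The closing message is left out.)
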